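# Take the red parts caddy off its hook

## Robot

A 6-joint arm with a two-finger parallel gripper is mounted at the origin on the work surface. World frame = base frame: x ahead of the robot, y to its left, z up, the work surface at z = 0. Lengths are in m, angles in degrees, forces in N, time in s.
With the tool pointing down it reaches from about 0.25 to 0.725 m from the base axis. Payload 9.7 kg.
Tool frame: the origin (TCP) lies midway between the tips of the shut fingers; the grasp point (between the pads) lies bot.hold_point_z behind it (bot.hold_point_z is the distance from the TCP to the grasp point, in m); z points along the fingers, y is the line along which they close (so a half turn about z gives the same grasp; the last joint's range is limited). The gripper opens to 85 mm and grips with 20 to 120 N. Pads are 22 mm wide; open, the fingers measure 114 mm over their backs; the gripper's body (76 mm by 85 mm) begins 54 mm behind the grasp point. The pads swing forward as they close: fully open they stand 13 mm farther back than shut.
Start: joints at [-68.239, 4.979, 10.078, 95.1, 0, 90], TCP at [0.204, -0.511, 0.231] pointing down, gripper open.
Joint ranges: [-179.16, 179.16], [-48.56, 103.87], [-65.8, 70.77], [-126.05, 130.52], [-82.76, 87.17], [-180, 180]. Speed limits (degrees/s): [127.2, 127.2, 147.25, 180, 180, 180].

## Interface

Orientations are given as [roll, pitch, yaw] about the fixed x, y, z axes, in that order (R = Rz(yaw) Ry(pitch) Rx(roll)).
In Python, from workcell import bot, camera, camera_model, ticket gives the robot as it stands.
- The arm moves only by the tool send_rows, never from a script. Its argument "targets" is text: rows parted by semicolons, each of 5 numbers parted by spaces: the shift along the tool's x, y, z in mm, then the turn about the tool's z in degrees, then the closure in counts, from 0 (fully open) to 255 (shut). A call has 1 to 20 rows; each row is the pose to reach, as a shift and turn from the pose commanded when the call began, along the tool's axes at that moment; what a row does not reach only later rows make up. A row lasts 1/8 s, in which the tool goes at most 62.5 mm and 10.7 degrees, less where a joint would pass 70% of its speed; a pose out of reach is approached as far as the arm can. A call with a gripper value outside its range is refused whole. The fingers move at their own pace and stop on an object; "newtons" is the grip in N (left out, the last holds). Time passes only in rows, so rows that repeat a pose let the fingers close. It gives the time, the measured TCP pose, the force, the opening and the grip force at its end, in the units of the state.
- bot.get_obs(): the state, without advancing time (a new reading comes with each control period).
- camera(name): name is "scene" or "side" or "wrist"; returns the picture (400x640x3 uint8, blue, green, red); there is no depth.
- camera_model(name): a dict with "K" (3x3 intrinsics, pixels), "dist_coeffs" ([k1, k2, p1, p2, k3] as OpenCV has them; the pictures are not rectified), "pose" (4x4, takes a point from camera to world coordinates); the wrist camera has in their place "T_tool_cam" (4x4, takes a point from camera to tool coordinates, whose origin is the TCP and whose axes are the flange's). Camera axes: x right, y down, z forward; pixel columns grow to the right and rows downward; lengths in m; the calibration is good to about 2 mm. A picture is of the moment at which its call begins: read the wrist's pose just before it. camera_model takes no time and is no camera call.
- ticket.job_done(): hands the job in; it is judged then, once.
The state is a dict: "time": time; "q": joint angles; "qd": joint speeds; "joint_efforts": joint torques, N m; "ee_pos": TCP position; "tcp_rot": TCP orientation; "wrist_force": force on the tool from outside, world axes, zero at the start; "torque": the same for the moment, N m; "opening": finger opening in m; "grasp_force": force on a finger pad.
Only numpy, scipy, OpenCV 4.12 (cv2) and the standard library are available. Lean on these libraries where they do the work, as an engineer would, in place of code of your own. Each camera call takes 0.05 s, during which the arm holds its last target. There are 200 camera calls.

## Task

The repair needs the parts in the red caddy: lift the red caddy up and off its hook on the rack, and set it down gently, upright, inside the shallow black tray on the bench. Leave the yellow and the green caddy hanging where they are.

Things in the scene. Friction and masses are not known exactly. Their poses are not given: they have to be found in the camera images.
- red_handle (a point): Red caddy, 0.18-0.35 kg: open box 80 (x) by 70 (y) by 45 mm high with an upright handle panel across its middle, 14 mm thick (x), 50 wide (y), to 145 mm above its flat underside. Panel slot 34 mm wide, 55 to 105 mm up; solid grip bar 105 to 145 mm up. Point: bar's centre, 125 mm above the underside, 20 below the top. z up, x square to the panel. Easily gripped from above across its 50 mm width.
- yellow_handle (a point): Yellow caddy, same shape, point and axes as the red. All three hang side by side, 110 mm apart along y, on parallel hooks of one fixed rack: level 8 mm steel rods along the caddies' x, through the slots, whose top edge rests on the rod; undersides 70 mm above the bench. The rods start at a crossbar 75 mm to the panels' +x, its top 15 mm below the points, and end 34 mm to the panels' -x in a tip.
- green_handle (a point): Green caddy, same shape, point and axes as the red. Every hook's tip is turned up, 14 mm higher than its rod's top: to come off, a caddy rises more than 14 mm (28 is good; at 42 the rod meets the slot's bottom), then goes along its own -x, square to the panel, towards the robot: 45 mm frees it from its hook, 100 mm or more lets the box pass the hooks' tips when raised or moved sideways.
- tray: Shallow black tray fixed on the bench: 150 mm (x) by 140 mm (y) outside, 140 by 130 mm inside, floor 4 mm thick, lip 12 mm high. Origin at the centre of its underside, on the bench surface; z up.
There are look-alikes about, which are no part of the job. Of the things that look like the part that bears red_handle, the smaller one is meant. There is more than one size of the tray; the job needs the larger.

How it is judged:
By the outcome, as a careful person would: the job done as asked, in the order asked, and still so for the second after the job is handed in, with the robot touching nothing.
It also fails if it takes over 40 s, if anything falls off the work surface, if the arm or the gripper's body presses on something with over 40 N, if the wrist force passes 120 N, or if a joint passes its speed limit or range.

## Working session

There is one attempt and no reset: what is moved stays moved. The work goes in short steps, Python scripts to look and compute and a tool call to move; the robot and the scene stay as the last step left them, time stands still between calls to the robot, and variables do not carry over. Pictures are saved under pics/ and viewed, at most 10 in all, crops included, and the job is handed in when it is done.

Besides the shell and the picture viewer there is one more tool, called after "Emit:" in YAML: its name, and indented under it one key for each argument. send_rows: Moves the arm, as the interface text tells. Its arguments: {"type":"object","properties":{"targets":{"type":"string"},"newtons":{"type":"number"}},"required":["targets"]}

```bash
mkdir -p pics
python3 - <<'E'
from workcell import bot,camera,camera_model
import cv2
for n in("scene","side"):
    cv2.imwrite(f"pics/{n}0.png",camera(n)); m=camera_model(n); print(n,m["K"],m["dist_coeffs"],m["pose"])
cv2.imwrite("pics/w0.png",camera("wrist")); print(camera_model("wrist"),bot.hold_point_z)
o=bot.get_obs();print(o)
E
```

```text
scene [[368.39689354   0.         320.79614464]
 [  0.         368.39689354 197.07837788]
 [  0.           0.           1.        ]] [0.00637872 0.         0.         0.         0.        ] [[-0.49913379  0.63527229 -0.58931705  1.08270179]
 [ 0.86650821  0.37014675 -0.33489537  0.2790897 ]
 [ 0.00538404 -0.67780565 -0.7352214   0.88527712]
 [ 0.          0.          0.          1.        ]]
side [[496.35671445   0.         320.51903184]
 [  0.         496.35671445 198.00139978]
 [  0.           0.           1.        ]] [0.00900609 0.         0.         0.         0.        ] [[-0.8331109  -0.41240253  0.36857887  0.04179246]
 [-0.55296951  0.60622206 -0.57159386  0.65481803]
 [ 0.01228611 -0.68001395 -0.73309623  1.0073892 ]
 [ 0.          0.          0.          1.        ]]
{'K': array([[292.97005551,   0.        , 325.75174357],
       [  0.        , 292.97005551, 199.92934428],
       [  0.        ,   0.        ,   1.        ]]), 'dist_coeffs': array([-0.02221897,  0.        ,  0.        ,  0.        ,  0.        ]), 'T_tool_cam': array([[ 1.13308257e-03, -9.45355166e-01, -3.26
[... 276 characters left out ...]
1.00000000e+00]])} 0.0187
{'time': 0.15, 'q': array([-6.82404130e+01,  5.00503980e+00,  1.00449512e+01,  9.51010117e+01,
        2.28162332e-03,  9.00004146e+01]), 'qd': array([-0.00362273, -0.05614116,  0.20257382,  0.04989428, -0.05211839,
       -0.00626145]), 'joint_efforts': array([ 8.48568488e-04, -5.20761395e+01,  4.65043795e+01,  1.38326330e-02,
        8.61400713e-05, -1.49291873e-05]), 'ee_pos': array([ 0.20383437, -0.510636  ,  0.23073524]), 'tcp_rot': array([-1.79938900e+02, -2.28117991e-03,  2.17591700e+01]), 'wrist_force': array([ 0.35016272, -0.06352261,  0.47698341]), 'torque': array([ 0.01276213,  0.04444639, -0.00441837]), 'grasp_force': 0.0, 'opening': 0.08560621607352593}
```

View pics/scene0.png

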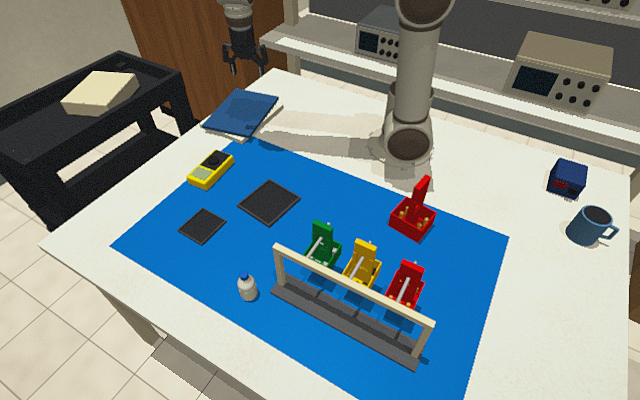

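View pics/side0.png

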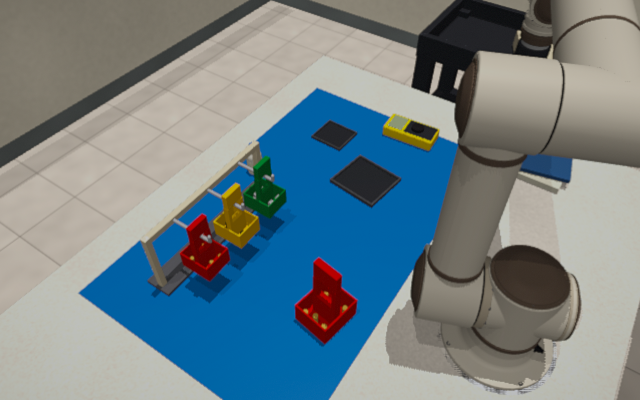

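The scene shows the red caddy hanging at (405,285), yellow at (362,262) and green at (322,243). The larger red look-alike stands on the bench at (412,215). The large tray is at (269,202) and the small one at (202,226). In the side view, hanging red is at (205,245) and the large tray at (366,181). Next, enlarged crops.

```bash
cat > h.py <<'E'
import cv2,numpy as np
from workcell import camera_model
M={n:camera_model(n) for n in("scene","side")}
def ray(n,uv):
    m=M[n];u=cv2.undistortPoints(np.array([[uv]],float),m["K"],np.array(m["dist_coeffs"]))[0,0]
    d=m["pose"][:3,:3]@np.r_[u,1];return m["pose"][:3,3],d/np.linalg.norm(d)
def plane(n,uv,z):
    o,d=ray(n,uv);return o+d*(z-o[2])/d[2]
def tri(a,b):
    (o,d),(p,e)=ray("scene",a),ray("side",b)
    s,t=np.linalg.lstsq(np.c_[d,-e],p-o,rcond=None)[0]
    return (o+d*s+p+e*t)/2,np.linalg.norm(o+d*s-p-e*t)
E
python3 - <<'E'
import cv2,numpy as np
from h import *
a=cv2.imread("pics/scene0.png");b=cv2.imread("pics/side0.png")
A=cv2.resize(a[205:325,270:440],None,fx=4.7,fy=4.7,interpolation=cv2.INTER_CUBIC)[:, :800]
B=cv2.resize(b[130:300,130:300],None,fx=3.5,fy=3.5,interpolation=cv2.INTER_CUBIC)
cv2.imwrite("pics/A.png",A);cv2.imwrite("pics/B.png",B)
for n,im in(("scene",a),("side",b)):
    dark=(im.max(2)<75).astype(np.uint8)
    c,_=cv2.findContours(dark,0,2)
    for k in c:
        if cv2.contourArea(k)>400:
            (x,y),s,_=cv2.minAreaRect(k)
            p=cv2.approxPolyDP(k,6,True)[:,0]
            if x<(300 if n=="scene" else 420) and len(p)<=6 and x>(150 if n=="scene" else 300):
                print(n,(x,y),cv2.contourArea(k),[(q.tolist(),plane(n,q,.010).round(3)[:2].tolist()) for q in p])
E
```

```text
scene (202.00003051757812, 225.50003051757812) 865.5 [([203, 208], [0.607, -0.416]), ([179, 229], [0.706, -0.42]), ([201, 244], [0.715, -0.326]), ([226, 221], [0.612, -0.319])]
scene (268.771484375, 201.79864501953125) 1490.5 [([268, 180], [0.403, -0.313]), ([237, 205], [0.544, -0.332]), ([270, 226], [0.561, -0.193]), ([300, 198], [0.418, -0.175])]
side (417.3399353027344, 279.6199951171875) 450.0 [([425, 249], [0.23, -0.125]), ([412, 280], [0.216, -0.023]), ([415, 311], [0.173, 0.048])]
side (365.08428955078125, 179.86517333984375) 1840.5 [([359, 156], [0.543, -0.329]), ([330, 181], [0.557, -0.193]), ([372, 206], [0.412, -0.177]), ([400, 179], [0.397, -0.312])]
side (333.9000549316406, 134.70001220703125) 684.0 [([329, 121], [0.707, -0.418]), ([312, 137], [0.707, -0.322]), ([339, 150], [0.606, -0.319]), ([356, 133], [0.605, -0.416])]
```

View pics/A.png

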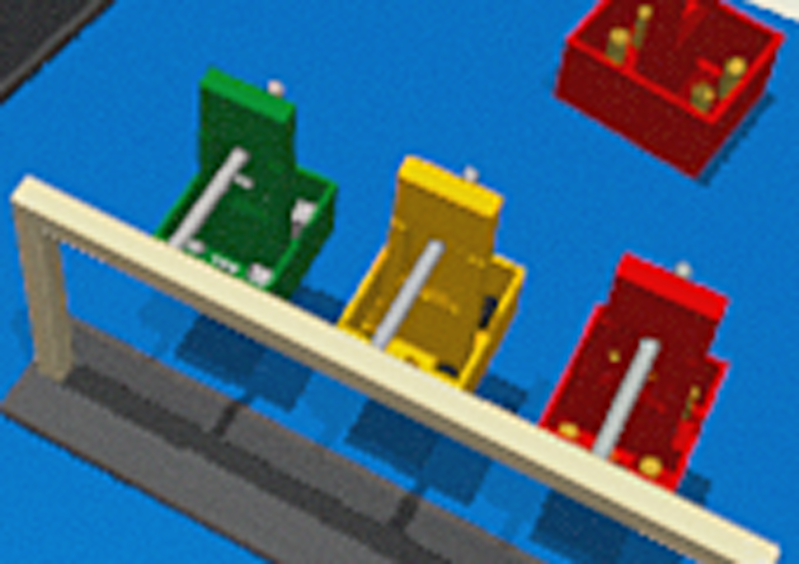

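View pics/B.png

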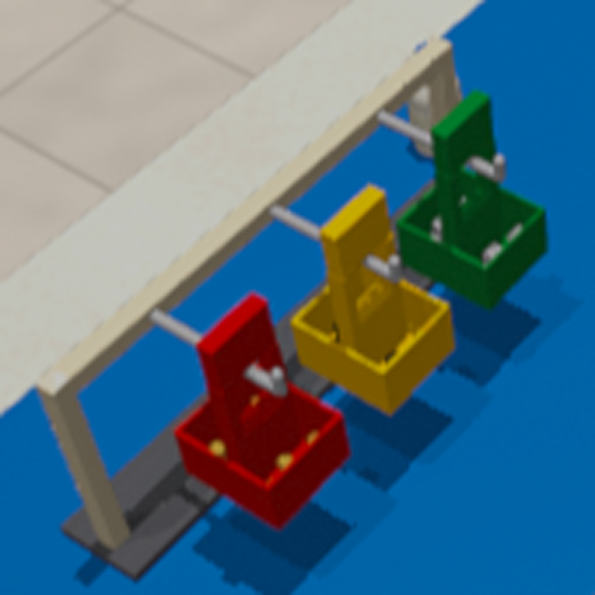

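Crop A (×4.7, origin 270,205) shows the panel-top centres at red (672,287), yellow (451,187) and green (250,96). Crop B (×3.5, origin 130,130) shows them at red (234,325), yellow (353,214) and green (462,119).

Run:
```python
from h import *
A={'r':(672,287),'y':(451,187),'g':(250,96)};B={'r':(234,325),'y':(353,214),'g':(462,119)}
P={}
for k in A:
    a=np.array(A[k])/4.7+[270,205]-.4;b=np.array(B[k])/3.5+[130,130]-.4
    P[k]=(plane("scene",a,.215)+plane("side",b,.215))/2
    print(k,tri(a,b),plane("scene",a,.215).round(4),plane("side",b,.215).round(4))
d=P['g']-P['r'];print(np.linalg.norm(d),"y-axis dir deg",np.degrees(np.arctan2(d[1],d[0])))
ca=[(613,280),(625,253),(728,296),(722,320)]
print("scene corners",[plane("scene",np.array(c)/4.7+[270,205]-.4,.215).round(4).tolist()[:2] for c in ca])
cb=[(200,346),(252,294),(268,303),(215,355)]
print("side corners",[plane("side",np.array(c)/3.5+[130,130]-.4,.215).round(4).tolist()[:2] for c in cb])
# crossbar top front/back ends: scene A
for c in [(12,195),(30,178),(778,548)]: print("bar",plane("scene",np.array(c)/4.7+[270,205]-.4,.18).round(4))
```

```text
r (array([0.61650277, 0.23892595, 0.21252334]), np.float64(0.001787563547460541)) [0.6186 0.2399 0.215 ] [0.6146 0.2393 0.215 ]
y (array([0.61743677, 0.12963127, 0.21312837]), np.float64(0.0009811639198991971)) [0.619  0.1305 0.215 ] [0.6161 0.1303 0.215 ]
g (array([0.61646938, 0.02003204, 0.21095782]), np.float64(0.00012311812980565014)) [0.6193 0.0216 0.215 ] [0.6136 0.0232 0.215 ]
0.2171800174230582 y-axis dir deg -90.05310379250164
scene corners [[0.6286, 0.2156], [0.6123, 0.215], [0.6105, 0.2633], [0.6237, 0.2651]]
side corners [[0.6199, 0.2622], [0.6226, 0.2153], [0.6098, 0.2152], [0.6079, 0.2623]]
bar [ 0.708  -0.0625  0.18  ]
bar [ 0.6951 -0.0606  0.18  ]
bar [0.6938 0.3218 0.18  ]
```

```bash
cat >> h.py <<'E'
def rows(pts):
    """world xyz targets -> tool shifts in mm, from the present pose"""
    from workcell import bot
    from scipy.spatial.transform import Rotation as R
    o=bot.get_obs();r=R.from_euler('xyz',o["tcp_rot"],degrees=True)
    for p in pts: print(p,(r.inv().apply(np.array(p)-o["ee_pos"])*1000).round(0))
E
python3 - <<'E'
from h import *
for n,mx in(("scene",0),("side",0)):
    im=cv2.imread(f"pics/{n}0.png").astype(int)
    m=((im[...,2]>80)&(im[...,1]<60)&(im[...,0]<60)).astype(np.uint8)
    c,_=cv2.findContours(m,0,2)
    for k in c:
        if cv2.contourArea(k)>300:
            x,y,w,h=cv2.boundingRect(k); print(n,x,y,w,h,cv2.approxPolyDP(k,4,True)[:,0].tolist())
print("bigtop",tri((424,177),(325,268)),"near front corner", plane("scene",(417,241),0),plane("side",(325,341),0))
rows([(.204,-.511,.33),(.46,-.2,.33),(.54,.1,.33),(.575,.239,.33)])
E
```

```text
scene 385 259 39 50 [[403, 259], [385, 295], [392, 294], [395, 300], [409, 276], [401, 303], [409, 301], [413, 308], [423, 268]]
scene 388 175 48 68 [[427, 175], [412, 197], [391, 213], [388, 224], [417, 242], [435, 214], [422, 205]]
scene 200 0 29 53 [[202, 0], [211, 14], [212, 36], [217, 36], [215, 52], [220, 52], [219, 45], [228, 40], [223, 33], [226, 27], [228, 32], [222, 22], [224, 10], [214, 0]]
scene 189 0 41 108 [[189, 0], [197, 21], [194, 30], [201, 32], [195, 41], [202, 40], [199, 55], [207, 57], [203, 73], [208, 78], [202, 81], [197, 72], [202, 75], [203, 96], [208, 97], [203, 89], [208, 81], [212, 87], [207, 92], [213, 93], [216, 107], [229, 92], [222, 81], [226, 94], [218, 100], [210, 67], [213, 56], [207, 55], [198, 16], [202, 14], [198, 1]]
scene 132 0 49 71 [[133, 0], [143, 28], [148, 25], [146, 42], [154, 43], [152, 59], [156, 62], [155, 54], [168, 65], [160, 58], [168, 57], [163, 56], [167, 52], [162, 55], [157, 49], [163, 47], [149, 25], [159, 22], [165, 36], [161, 38], [166, 38], [180, 70], [159, 4], [163, 0]]
scene 121 0 29 60 [[121, 0], [141, 55], [148, 59], [145, 38], [135, 24], [140, 25], [128, 1]]
side 295 258 62 86 [[318, 258], [313, 289], [295, 309], [296, 318], [324, 343], [355, 312], [356, 300], [340, 287], [341, 276]]
side 180 215 50 66 [[201, 215], [186, 228], [189, 244], [180, 256], [186, 267], [209, 280], [229, 258], [220, 243], [199, 237], [210, 234]]
bigtop (array([0.33597384, 0.17257117, 0.20125388]), np.float64(0.00823104880235958)) near front corner [ 3.82928448e-01  2.08855773e-01 -1.11022302e-16] [0.30465269 0.21871184 0.        ]
(0.204, -0.511, 0.33) [  0.   0. -99.]
(0.46, -0.2, 0.33) [ 353. -194.  -99.]
(0.54, 0.1, 0.33) [ 539. -443.  -99.]
(0.575, 0.239, 0.33) [ 623. -559.  -99.]
```

Emit:
send_rows:
  targets: "0 0 -60 0 0;0 0 -99 0 0;60 -33 -99 0 0;118 -65 -99 5 0;176 -97 -99 10 0;234 -129 -99 15 0;292 -161 -99 21.8 0;350 -194 -99 21.8 0;390 -240 -99 21.8 0;428 -289 -99 21.8 0;465 -340 -99 21.8 0;502 -391 -99 21.8 0;539 -443 -99 21.8 0;575 -490 -99 21.8 0;612 -535 -99 21.8 0;640 -544 -90 21.8 0;662 -544 -69 21.8 0;662 -544 -69 21.8 0;662 -544 -69 21.8 0;662 -544 -69 21.8 0"

```text
time: 2.65
ee_pos: [0.6246, 0.0789, 0.3045]
tcp_rot: [-177.4, 0.2, 6.1]
wrist_force: [0.1, 0.0, 0.4]
opening: 0.0854
grasp_force: 0.0
```

Run:
```python
from workcell import bot,camera
import cv2
o=bot.get_obs();print(o["time"],o["ee_pos"],o["tcp_rot"],o["q"])
cv2.imwrite("pics/w1.png",camera("wrist"))
```

```text
2.65 [0.624628   0.07891777 0.3044606 ] [-1.77400342e+02  1.56924739e-01  6.08028786e+00] [  6.02440033  19.76345686  35.81138245 106.20738775   2.59950322
 179.94405511]
```

View pics/w1.png

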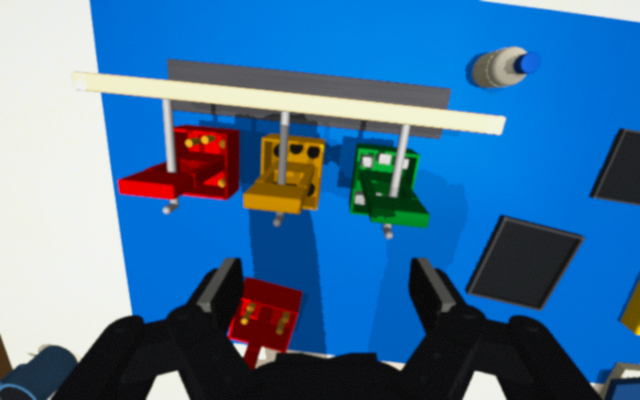

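The wrist picture shows the red bar at about (160,183), yellow at (275,200) and green at (400,212), all still hanging. The last joint ran to its +180 limit, so I'll use the half-turn grasp.

Emit:
send_rows:
  targets: "0 0 0 -10 0;0 0 0 -20 0;0 0 0 -30 0;0 0 0 -40 0;0 0 0 -50 0;0 0 0 -60 0;0 0 0 -70 0;0 0 0 -80 0;0 0 0 -90 0;0 0 0 -100 0;0 0 0 -110 0;0 0 0 -120 0;0 0 0 -130 0;0 0 0 -140 0;0 0 0 -150 0;0 0 0 -160 0;0 0 0 -170 0;0 0 0 -174 0;0 0 0 -174 0"

```text
time: 5.08
ee_pos: [0.6242, 0.0787, 0.3052]
tcp_rot: [177.4, -0.4, -180.0]
wrist_force: [-0.2, 0.1, 0.3]
opening: 0.0857
grasp_force: 0.0
```

Run:
```python
from h import *
from workcell import bot
o=bot.get_obs();print(o["time"],o["ee_pos"],o["tcp_rot"],o["q"])
rows([(.6165,.239,.30)])
```

```text
5.075 [0.62422141 0.07869836 0.30522932] [ 177.43305978   -0.37063931 -179.95915807] [  6.0120069   19.66626782  35.7764869  106.21163457   2.59156046
   5.97717504]
(0.6165, 0.239, 0.3) [  8. 160.  12.]
```

Emit:
send_rows:
  targets: "3 50 3 0 0;5 100 7 0 0;8 145 12 0 0;8 160 12 0 0;8 160 12 0 0;8 160 12 0 0"

```text
time: 5.82
ee_pos: [0.6164, 0.2379, 0.3003]
tcp_rot: [177.4, -0.4, 180.0]
wrist_force: [-0.6, -0.7, 1.0]
opening: 0.0855
grasp_force: 0.0
```

Run:
```python
from h import *
from workcell import bot,camera
o=bot.get_obs();print(o["time"],o["ee_pos"],o["tcp_rot"],o["q"])
np.save("o2.npy",np.r_[o["ee_pos"],o["tcp_rot"]])
cv2.imwrite("pics/w2.png",camera("wrist"))
```

```text
5.825 [0.61637841 0.23793217 0.30027166] [177.44689595  -0.38470348 179.99011648] [ 20.0162032   24.00454739  40.922518   106.40452876   2.53037309
  20.04599895]
```

View pics/w2.png

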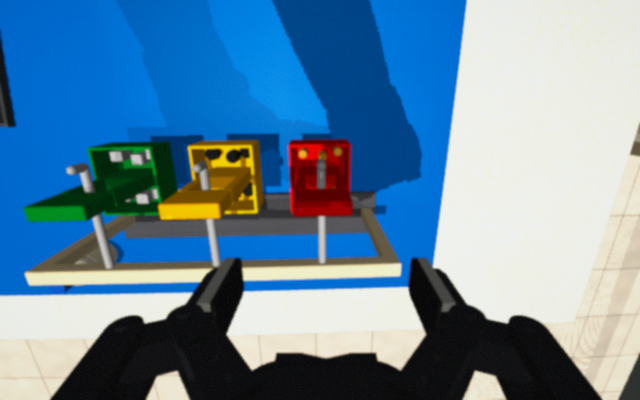

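The red panel's top is the bright band around (321,205) and the fingers straddle it. Now I'll measure it.

Run:
```python
from h import *
from workcell import camera_model
from scipy.spatial.transform import Rotation as R
v=np.load("o2.npy");T=np.eye(4);T[:3,3]=v[:3];T[:3,:3]=R.from_euler('xyz',v[3:],degrees=True).as_matrix()
m=camera_model("wrist");C=T@m["T_tool_cam"]
im=cv2.imread("pics/w2.png").astype(int)
for r in range(170,220,3): print(r,im[r,300:345,2].mean().round(), end="; ")
print(im[205,280:362:2,2])
def pl(uv,z=.215):
    u=cv2.undistortPoints(np.array([[uv]],float),m["K"],m["dist_coeffs"])[0,0];d=C[:3,:3]@np.r_[u,1];return (C[:3,3]+d*(z-C[2,3])/d[2]).round(4)
for q in [(291.5,205),(352,205),(321,192),(321,215),(320,204)]: print(q,pl(q))
for q in [(291,144),(350,144)]: print("box rim",pl(q,.115))
rows([(.60,.239,.30),(.6165,.239,.1763),(.6165,.239,.2)])
```

```text
170 88.0; 173 90.0; 176 103.0; 179 104.0; 182 106.0; 185 113.0; 188 113.0; 191 86.0; 194 87.0; 197 87.0; 200 95.0; 203 129.0; 206 140.0; 209 156.0; 212 155.0; 215 134.0; 218 97.0; [ 76  76  76  76  78 160 205 134 121 124 124 122 123 123 124 126 126 124
 123 124 125 123 124 125 134 154 158 161 159 159 159 152 142 125 124 120
  92  76  75  73  73]
(291.5, 205) [0.6138 0.2134 0.215 ]
(352, 205) [0.6146 0.2638 0.215 ]
(321, 192) [0.6029 0.2379 0.215 ]
(321, 215) [0.6231 0.2378 0.215 ]
(320, 204) [0.6133 0.237  0.215 ]
box rim [0.5773 0.2075 0.115 ]
box rim [0.5777 0.2734 0.115 ]
(0.6, 0.239, 0.3) [16.  1.  0.]
(0.6165, 0.239, 0.1763) [ -1.  -4. 124.]
(0.6165, 0.239, 0.2) [ -1.  -3. 100.]
```

Emit:
send_rows:
  targets: "-1 -1 30 0 0;-1 -2 70 0 0;-1 -3 100 0 0;-1 -4 120 0 0;-1 -4 126 0 0;-1 -4 126 0 0;-1 -4 126 0 60;-1 -4 126 0 120;-1 -4 126 0 160;-1 -4 126 0 200;-1 -4 126 0 255;-1 -4 126 0 255;-1 -4 126 0 255;-1 -4 126 0 255;-1 -4 126 0 255"
  newtons: 50

```text
time: 7.75
ee_pos: [0.6166, 0.2409, 0.1749]
tcp_rot: [177.4, -0.3, -179.9]
wrist_force: [0.9, -0.6, 5.9]
opening: 0.0495
grasp_force: 53.2
```

Run:
```python
from h import *
from workcell import bot
o=bot.get_obs();print(o["time"],o["ee_pos"],o["tcp_rot"],o["wrist_force"],o["torque"],o["opening"],o["grasp_force"])
p=o["ee_pos"]
rows([p+[0,0,.028],p+[-.11,0,.028],p+[-.11,0,.09]])
```

```text
7.75 [0.61658329 0.24087618 0.17490115] [ 177.4112834    -0.31240521 -179.91608417] [ 0.90368115 -0.6145207   5.91027113] [-0.14424439 -0.0502578   0.00256785] 0.04950907903426397 53.19861173629761
[0.61658329 0.24087618 0.20290115] [  0.   1. -28.]
[0.50658329 0.24087618 0.20290115] [110.   1. -27.]
[0.50658329 0.24087618 0.26490115] [110.   4. -89.]
```

Emit:
send_rows:
  targets: "0 0 -5 0 255;0 0 -11 0 255;0 1 -17 0 255;0 1 -23 0 255;0 1 -28 0 255;0 1 -28 0 255;0 1 -28 0 255"

```text
time: 8.62
ee_pos: [0.6164, 0.2405, 0.2017]
tcp_rot: [177.4, -0.4, -179.9]
wrist_force: [0.3, -1.0, -3.2]
opening: 0.0491
grasp_force: 52.6
```

Run:
```python
from workcell import bot,camera
import cv2
o=bot.get_obs();print(o["time"],o["ee_pos"],o["tcp_rot"],o["wrist_force"],o["torque"],o["opening"],o["grasp_force"])
b=camera("side");cv2.imwrite("pics/B2.png",cv2.resize(b[120:300,130:330],None,fx=3,fy=3))
```

```text
8.625 [0.61639501 0.24050099 0.20166799] [ 177.44266322   -0.42272039 -179.92089598] [ 0.31843735 -0.97887454 -3.20215601] [-0.06987775  0.00526745  0.04516132] 0.049110215217690836 52.62979030609131
```

View pics/B2.png

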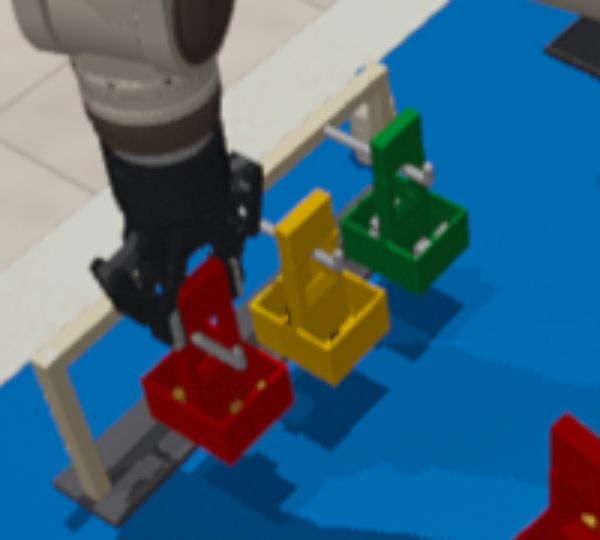

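The caddy is held and lifted, with the rod midway up the slot and the others untouched. Now I'll pull it off towards the robot and raise it.

Emit:
send_rows:
  targets: "10 0 0 0 255;25 0 0 0 255;40 0 0 0 255;55 0 1 0 255;75 0 1 0 255;95 0 1 0 255;110 0 1 0 255;110 0 1 0 255;110 1 -20 0 255;110 3 -50 0 255;110 3 -60 0 255;110 3 -60 0 255"

```text
time: 10.18
ee_pos: [0.5074, 0.2407, 0.2627]
tcp_rot: [177.4, -0.4, -179.9]
wrist_force: [-0.1, -0.1, -3.9]
opening: 0.0498
grasp_force: 52.9
```

Run:
```python
from h import *
from workcell import bot
o=bot.get_obs();print(o["time"],o["ee_pos"],o["tcp_rot"],o["q"],o["wrist_force"],o["opening"],o["grasp_force"])
rows([(.51,.1,.26),(.51,-.05,.26),(.479,-.253,.26)])
```

```text
10.175 [0.50739549 0.24073577 0.26268254] [ 177.42382736   -0.36879113 -179.9316105 ] [24.11240812  6.67305933 15.40295075 98.01636384  2.50275507 24.06789756] [-0.11515395 -0.08579215 -3.8714064 ] 0.04977776891515527 52.94471025466919
(0.51, 0.1, 0.26) [  -2. -141.   -4.]
(0.51, -0.05, 0.26) [  -2. -291.  -10.]
(0.479, -0.253, 0.26) [  29. -493.  -19.]
```

Emit:
send_rows:
  targets: "0 -20 0 0 255;0 -55 -2 0 255;0 -95 -3 0 255;0 -135 -4 0 255;0 -175 -6 0 255;0 -215 -8 0 255;0 -255 -9 0 255;0 -295 -10 0 255;4 -335 -12 2 255;12 -375 -14 4 255;20 -415 -16 7 255;26 -455 -18 7 255;29 -480 -19 7 255;29 -493 -19 7 255;29 -493 -19 7 255;29 -493 -19 7 255"

```text
time: 12.18
ee_pos: [0.4785, -0.252, 0.2597]
tcp_rot: [177.5, -0.7, 173.1]
wrist_force: [0.0, 0.1, -2.8]
opening: 0.0493
grasp_force: 53.5
```

Run:
```python
from h import *
from workcell import bot,camera
o=bot.get_obs();print(o["time"],o["ee_pos"],o["tcp_rot"],o["q"],o["wrist_force"],o["opening"],o["grasp_force"])
a=camera("scene")[120:270,170:370];b=camera("side")[80:230,270:470]
cv2.imwrite("pics/C.png",np.hstack([cv2.resize(i,None,fx=2,fy=2) for i in(a,b)]))
# underside at ee_z+hold - .125 roughly; descend till underside at .006
rows([(.479,-.253,z) for z in (.16,.13,.115,.110)])
```

```text
12.175 [ 0.47854651 -0.25199157  0.25972108] [177.48134305  -0.73159055 173.11978195] [-28.85659011   6.12217465  14.46128523  99.96037339   2.06183279
 -21.9894656 ] [ 0.01118505  0.10984547 -2.82412715] 0.04934775037661341 53.53892147541046
(0.479, -0.253, 0.16) [ -2.  -5. 100.]
(0.479, -0.253, 0.13) [ -2.  -7. 130.]
(0.479, -0.253, 0.115) [ -2.  -7. 145.]
(0.479, -0.253, 0.11) [ -2.  -8. 150.]
```

View pics/C.png

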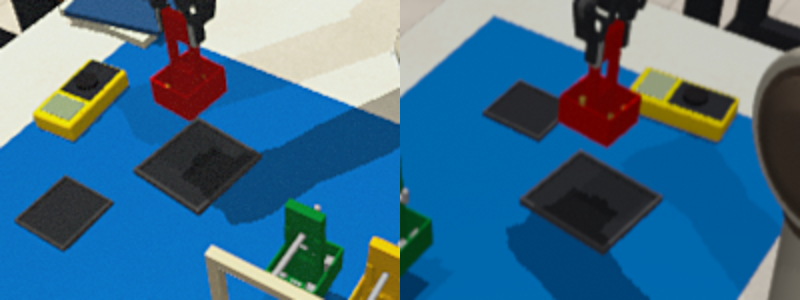

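The caddy hangs upright over the large tray. Lowering it now, slowly at the end.

Emit:
send_rows:
  targets: "-1 -2 30 0 255;-2 -5 70 0 255;-2 -8 110 0 255;-2 -10 130 0 255;-2 -11 138 0 255;-2 -11 141 0 255;-2 -11 143 0 255;-2 -11 145 0 255;-2 -11 146 0 255;-2 -11 147 0 255;-2 -11 147 0 255"

```text
time: 13.65
ee_pos: [0.4781, -0.2573, 0.1125]
tcp_rot: [177.5, -0.7, 173.1]
wrist_force: [-0.3, 0.2, -3.7]
opening: 0.0492
grasp_force: 53.5
```

Run:
```python
from workcell import bot
o=bot.get_obs();print(o["time"],o["ee_pos"],o["tcp_rot"],o["wrist_force"],o["torque"])
```

```text
13.65 [ 0.47812205 -0.25727653  0.11248757] [177.50171173  -0.71929935 173.08203051] [-0.30216175  0.18437301 -3.74033942] [-0.04570158 -0.05715006  0.03235204]
```

Emit:
send_rows:
  targets: "0 0 0.5 0 255;0 0 1 0 255;0 0 1.5 0 255;0 0 2 0 255;0 0 2.5 0 255;0 0 2.5 0 255"

```text
time: 14.4
ee_pos: [0.4781, -0.2571, 0.11]
tcp_rot: [177.5, -0.7, 173.1]
wrist_force: [0.5, 0.2, -3.4]
opening: 0.0496
grasp_force: 53.5
```

Emit:
send_rows:
  targets: "0 0 0.5 0 255;0 0 1 0 255;0 0 1.5 0 255;0 0 2 0 255;0 0 2 0 255"

```text
time: 15.02
ee_pos: [0.4784, -0.2571, 0.1097]
tcp_rot: [177.5, -0.6, 173.1]
wrist_force: [-3.1, 2.5, 11.4]
opening: 0.0493
grasp_force: 55.5
```

Contact made. I'll lower the grip force first, then open slowly and retreat straight up.

Emit:
send_rows:
  targets: "0 0 0 0 255;0 0 0 0 255;0 0 0 0 255"
  newtons: 20

```text
time: 15.4
ee_pos: [0.4784, -0.2571, 0.1097]
tcp_rot: [177.5, -0.6, 173.1]
wrist_force: [-3.1, 3.0, 10.0]
opening: 0.0494
grasp_force: 55.5
```

Run:
```python
from h import *
from workcell import bot
o=bot.get_obs();print(o["ee_pos"],o["wrist_force"],o["torque"],o["grasp_force"])
p=o["ee_pos"];rows([p+[0,0,.04],p+[0,0,.15]])
```

```text
[ 0.478366   -0.25712807  0.10970649] [-3.13668608  2.99034208  9.9839156 ] [0.41992774 0.81278495 0.01143131] 55.491310358047485
[ 0.478366   -0.25712807  0.14970649] [  0.   2. -40.]
[ 0.478366   -0.25712807  0.25970649] [   2.    6. -150.]
```

Emit:
send_rows:
  targets: "0 0 0 0 110;0 0 0 0 100;0 0 0 0 90;0 0 0 0 70;0 0 0 0 40;0 0 0 0 0;0 0 0 0 0;0 0 0 0 0;0 0 0 0 0;0 0 0 0 0"

```text
time: 16.65
ee_pos: [0.4781, -0.2571, 0.108]
tcp_rot: [177.5, -0.7, 173.1]
wrist_force: [0.2, -0.5, -0.2]
opening: 0.0857
grasp_force: 0.0
```

Emit:
send_rows:
  targets: "0 1 -15 0 0;0 2 -40 0 0;1 4 -80 0 0;2 6 -120 0 0;2 6 -150 0 0;2 6 -150 0 0;2 6 -150 0 0;2 6 -150 0 0"

```text
time: 17.65
ee_pos: [0.4776, -0.2574, 0.2572]
tcp_rot: [177.5, -0.8, 173.1]
wrist_force: [0.0, 0.3, -0.0]
opening: 0.0858
grasp_force: 0.0
```

Run:
```python
from h import *
from workcell import bot,camera
o=bot.get_obs();print(o["time"],o["ee_pos"],o["wrist_force"],o["opening"])
a=camera("scene")[120:320,170:450];b=camera("side")[80:280,160:440]
cv2.imwrite("pics/D.png",np.hstack([cv2.resize(i,(400,286),interpolation=cv2.INTER_CUBIC) for i in(a,b)]))
```

```text
17.65 [ 0.47761047 -0.25739894  0.25720766] [ 0.0477115   0.34066304 -0.01533427] 0.0857675003614793
```

View pics/D.png

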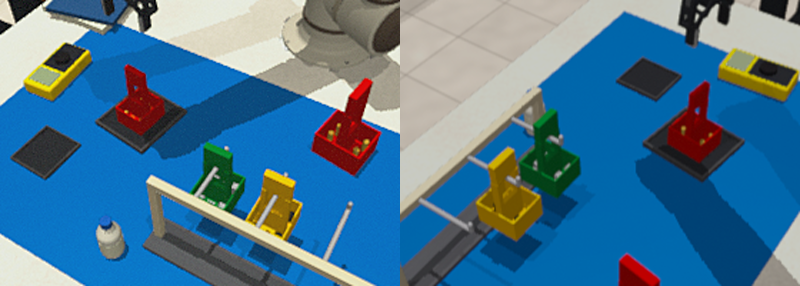

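The red caddy stands upright inside the large tray, at (138,110) in the left view and (693,135) in the right. Yellow and green still hang, and the gripper is clear.

```bash
python3 -c "
from workcell import ticket
print(ticket.job_done())"
```

```text
the job is handed in; nothing more can be done
None
```

The red caddy is off its hook and standing upright in the larger black tray, the yellow and green caddies still hang on the rack, and the job was handed in at about 18 s of the 40 s limit.

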